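Brush out the paste pot and stand the brush to dry

TASK

Take the long brush from its rest and scrub out the steel pot: lower it bristles first until you feel the bristles press on the pot's bottom, raise them to near the rim, and so on until the bottom has been pressed three times, each time gently and for a moment. Then turn the brush over, putting it down and taking it again the other way, and stand it to dry with its bristles up and its handle all the way down in the blue stand. Leave the tape stack, the bottle and the white core where they are.

Things in the scene. Friction and masses are not known exactly. Their poses are not given: they have to be found in the camera images.
- brush: yellow-handled round brush, 240 mm long, 90 g, starting level on the rest; x axis along it towards the bristles; origin on the axis in the square grip, near the balance point. Along x in mm: round handle 16 diameter, domed end, -90 to -35; square grip 16 x 16, -35 to 40; steel rod 8 diameter, 40 to 90; black bristle head 36 diameter, 90 to 150
- brush_tip (a point): middle of the bristle end of the brush, on its axis, 150 mm along +x from the brush origin
- brush_butt (a point): domed end of the handle, on the brush axis, 90 mm along -x from the brush origin
- rest: fixed grey plate 180 x 70 x 8 mm with two aluminium V-notched posts 10 mm thick at x = -72 (for the round handle) and x = 76 mm (for the steel rod); origin under the plate's middle on the table, x along it, z up. A brush lying in it is level, bristles to +x, axis 62 mm above the table, its origin over the rest's origin. Notch tops 8 mm above that axis
- pot: fixed upright steel pot, open on top, outer diameter 66, inner diameter 58 mm, on a black rubber foot 84 mm in diameter; origin on its axis at the table, z up; inner floor 8 mm and rim 98 mm above the table
- stand: fixed blue drying stand: an upright tube, outer diameter 33 mm, bore 23 mm, open on top, on a round blue foot 84 mm in diameter; origin on its axis at the table, z up; bore floor 6 mm and tube rim 52 mm above the table
- tape_stack: bystander: stack of four brown tape rolls, 112 mm in diameter, 43 mm high; origin at the middle of its underside
- squeeze_bottle: bystander: white bottle 56 mm in diameter, 140 mm high; origin at the middle of its underside
- core: bystander: white plastic ring 82 mm in diameter, 25 mm high, lying flat; origin at the middle of its underside
Mind the look-alikes: they are no part of the job. There is more than one size of the brush; the one meant has the size given above. There is more than one size of the stand; the one meant has the size given above.

How it is judged (in metres and radians):
On the way, in this order (a step that is already met when the one before it is completed fails the run):
1. the bristle tip presses on the pot's inner floor for the first time (more than 1.5 N, tip within 8 mm of the floor) (z of brush_tip in the frame of pot between 0 and 0.016 m and horizontal distance between brush_tip and pot below 0.028 m and contact force between brush and pot above 1.5 N), for 0.1 s.
2. the bristle tip is raised at least 47 mm above the pot's inner floor, still over or in the pot (z of brush_tip in the frame of pot above 0.055 m and horizontal distance between brush_tip and pot below 0.035 m), for 0.05 s.
3. the bristle tip presses on the pot's inner floor for the second time (more than 1.5 N, tip within 8 mm of the floor) (all of step 1), for 0.1 s.
4. the bristle tip is raised at least 47 mm above the pot's inner floor, still over or in the pot (all of step 2), for 0.05 s.
5. the bristle tip presses on the pot's inner floor for the third time (more than 1.5 N, tip within 8 mm of the floor) (all of step 3), for 0.1 s.
6. the brush has been put down away from the stand and let go, lying still (contact force between the fingers and brush below 0.1 N and linear speed of brush below 0.05 m/s and horizontal distance between brush_butt and stand above 0.03 m), for 0.2 s.
At the end, for the whole second after the job is handed in: The brush stands still in the blue stand, bristles up and within 0.25 rad of vertical, its handle end within 8 mm of the bore's floor and inside the bore; the robot has let go (z of brush_butt in the frame of stand below 0.014 m and horizontal distance between brush_butt and stand below 0.01 m and angle between brush's own x axis and vertical below 0.25 rad and linear speed of brush below 0.03 m/s and angular speed of brush below 0.3 rad/s); the robot touches nothing.
It fails at once if the stack of tape rolls is moved more than 20 mm or tipped over (distance of tape_stack from where it was at the start of the episode above 0.02 m or angle between tape_stack's own z axis and vertical above 0.4 rad).
It fails at once if the squeeze bottle is moved more than 20 mm or tipped over (distance of squeeze_bottle from where it was at the start of the episode above 0.02 m or angle between squeeze_bottle's own z axis and vertical above 0.4 rad).
It fails at once if the empty white core is moved more than 20 mm or tipped over (distance of core from where it was at the start of the episode above 0.02 m or angle between core's own z axis and vertical above 0.4 rad).
It fails at once if the brush is pressed on the pot with more than 45 N (contact force between brush and pot above 45 N).
It also fails if it takes over 72 s, if anything falls off the work surface, if the arm or the gripper's body presses on something with over 40 N, if the wrist force passes 120 N, or if a joint passes its speed limit or range.

ROBOT

A 6-joint arm with a two-finger parallel gripper is mounted at the origin on the work surface. World frame = base frame: x ahead of the robot, y to its left, z up, the work surface at z = 0. Lengths are in mm, angles in degrees, forces in N, time in s.
With the tool pointing down it reaches from about 300 to 850 mm from the base axis. Payload 4.2 kg.
Tool frame: the origin (TCP) lies midway between the tips of the shut fingers; the grasp point (between the pads) lies 19 mm behind it (env.grasp_offset is the distance from the TCP to the grasp point, in mm); z points along the fingers, y is the line along which they close (so a half turn about z gives the same grasp; the last joint's range is limited). The gripper opens to 91 mm and grips with 3 to 60 N. Pads are 32 mm wide; open, the fingers measure 118 mm over their backs; the gripper's body (76 mm by 178 mm) begins 60 mm behind the grasp point.
Start: joints at [-66.864, 18.312, 89.639, -0, 72.044, -1.146], TCP at [236.461, -524.147, 213.976] pointing down, gripper open.
Joint ranges: [-177.97, 177.97], [-48.28, 115.42], [12.27, 149.76], [-77.06, 257.06], [2.81, 150.46], [-146.56, 146.56]. Speed limits (degrees/s): [147.25, 147.25, 180, 180, 180, 180].

INTERFACE

Orientations are given as [roll, pitch, yaw] about the fixed x, y, z axes, in that order (R = Rz(yaw) Ry(pitch) Rx(roll)).
In Python, from workcell import env, optics gives the robot as it stands. The module is installed in compiled form; this text tells all that it offers.
- The arm moves only by the tool send_rows, never from a script. Its argument "targets" is a list that holds one entry, the list of rows, each a list of 7 numbers: the turn, a rotation vector about the world's x, y, z scaled (see below), then the shift along the world's x, y, z scaled (see below), then the closure, from -1 (fully open) to 1 (shut). In form: [[[rx, ry, rz, x, y, z, gripper], ...]]. A call has 1 to 12 rows; each row shifts and turns the commanded pose from where the row before left it; what a row does not reach is not made up. The controller multiplies each number of a shift by 0.2 m and each number of a turn by pi/2 rad. A row lasts 1/10 s, in which the tool goes at most 50 mm and 8.59 degrees, less where a joint would pass 70% of its speed; a pose out of reach is approached as far as the arm can. A call with a number of a shift or a turn outside -1 to 1 is refused whole. A call with a gripper value outside its range is refused whole. The fingers move at their own pace and stop on an object; "grip_force" is the grip in N (left out, the last holds). Time passes only in rows, so rows that do not move let the fingers close. It gives the time, the measured TCP pose, the force, the opening and the grip force at its end, in the units of the state.
- env.state(): the state, without advancing time (a new reading comes with each control period).
- optics.grab_frame(name): name is "scene" or "top" or "wrist"; returns (picture, depth): 480x640x3 uint8, red, green, blue; 480x640 float32, mm along the optical axis (not along the pixel's ray), 0 where there is no reading.
- optics.camera_info(name): a dict with "camera_matrix" (3x3 intrinsics, pixels), "k1" (the pictures are not rectified: a ray, as slopes to the right and down, at radius r is drawn at 1 + k1 r^2 times it, then the intrinsics apply), "R" (3x3) and "t" (3): a world point X has camera coordinates R X + t; the wrist camera has in their place "mount" (4x4, takes a point from camera to tool coordinates, whose origin is the TCP and whose axes are the flange's). Camera axes: x right, y down, z forward; pixel columns grow to the right and rows downward; lengths in mm; the calibration is good to about 2 mm. A picture is of the moment at which its call begins: read the wrist's pose just before it. camera_info takes no time and is no camera call.
- env.job_done(): hands the job in; it is judged then, once.
Trained networks look in the newest picture that a camera, given by its name, has taken for a name from the list of things; names that differ only in an ending like _2 or _b are one class to them, and where a whole thing is asked for, a point or a joint stands for the part that bears it (a point fixed in the world has none). Each returns a list of dicts, best first, with "conf" (0 to 1); they miss things now and then, are a little off and sometimes report something else, mostly with a low value. They report only what shows in the picture. A call takes as long as a camera call. They do not tell look-alikes from the thing itself.
- optics.silhouettes(camera, name): "mask" (480x640 bool, what is visible of it) and "at" ([column, row] in pixels, amid what is visible of it).
- optics.place_of(camera, name): "at" ([column, row] in pixels: a listed point, or the origin of a listed thing).
The state is a dict: "time_s": time; "qpos": joint angles; "qvel": joint speeds; "effort": joint torques, N m; "ee_pos": TCP position; "ee_rot": TCP orientation; "force": force on the tool from outside, world axes, zero at the start; "torque": the same for the moment, N m; "gripper_width": finger opening in mm; "gripper_force": force on a finger pad.
Only numpy, scipy, OpenCV 4.12 (cv2) and the standard library are available. Lean on these libraries where they do the work, as an engineer would, in place of code of your own. Each camera call takes 0.05 s, during which the arm holds its last target. There are 200 camera calls.

## Working session

There is one attempt and no reset: what is moved stays moved. The work goes in short steps, Python scripts to look and compute and a tool call to move; the robot and the scene stay as the last step left them, time stands still between calls to the robot, and variables do not carry over. Pictures are saved under pics/ and viewed, at most 10 in all, crops included, and the job is handed in when it is done.

Besides the shell and the picture viewer there is one more tool, called after "Request:" as a command line: name --argument value ..., lists and objects as JSON in quotes. send_rows: Moves the arm, as the interface text tells. Its arguments: {"type":"object","properties":{"targets":{"type":"array"},"grip_force":{"type":"number"}},"required":["targets"]}

```bash
mkdir -p pics; cat > h.py <<'E'
import numpy as np, cv2
from workcell import env, optics
from scipy.spatial.transform import Rotation as Ro
def cam(n):
    c=optics.camera_info(n); K=np.array(c["camera_matrix"]);k1=c["k1"]
    if "R" in c: R=np.array(c["R"]);t=np.array(c["t"]).ravel()
    else:
        s=env.state(); T=np.eye(4); T[:3,:3]=Ro.from_euler('xyz',s["ee_rot"],degrees=True).as_matrix(); T[:3,3]=s["ee_pos"]
        M=np.linalg.inv(T@np.array(c["mount"])); R=M[:3,:3];t=M[:3,3]
    return K,k1,R,t
def rays(C,uv):
    K,k1,R,t=C; uv=np.atleast_2d(np.asarray(uv,float))
    p=cv2.undistortPoints(uv.reshape(-1,1,2),K,np.array([k1,0,0,0.])).reshape(-1,2)
    return np.c_[p,np.ones(len(p))]
def world(C,uv,d):
    return (rays(C,uv)*np.atleast_1d(d)[:,None]-C[3])@C[2]
def onz(C,uv,z):
    o=-C[2].T@C[3]; r=rays(C,uv)@C[2]; return o+r*((z-o[2])/r[:,2])[:,None]
def proj(C,X):
    K,k1,R,t=C; return cv2.projectPoints(np.atleast_2d(np.asarray(X,float)),cv2.Rodrigues(R)[0],t,K,np.array([k1,0,0,0.]))[0].reshape(-1,2)
def save(n,im): cv2.imwrite('pics/'+n+'.png',im[:,:,::-1])
E
python3 - <<'E'
from h import *
np.set_printoptions(precision=1,suppress=True)
print(env.state())
for n in ("scene","top"):
    C=cam(n); im,d=optics.grab_frame(n); save(n,im); np.savez('pics/'+n,im=im,d=d)
    for o in ("brush","rest","pot","stand","tape_stack","squeeze_bottle","core"):
        for r in optics.silhouettes(n,o)[:4]:
            if r["conf"]<.3: continue
            m=r["mask"]&(d>0); v,u=np.nonzero(m)
            P=world(C,np.c_[u,v],d[m]); print(n,o,round(r["conf"],2),np.array(r["at"]),m.sum(),np.percentile(P,2,0),np.percentile(P,98,0))
E
```

```text
{'time_s': 0.0, 'qpos': array([-66.9,  18.4,  89.7,   0. ,  72. ,  -1.1]), 'qvel': array([ 0.1, -0. , -0.1,  0. ,  0. ,  0.1]), 'effort': array([  0. , -41.2, -23.2,   0.1,   0. ,  -0. ]), 'ee_pos': array([ 236.3, -523.7,  213.1]), 'ee_rot': array([-179.9,   -0. ,   24.3]), 'force': array([ 0.2,  0.4, -0.2]), 'torque': array([-0., -0.,  0.]), 'gripper_force': 0.0, 'gripper_width': 91.09576260832708}
scene brush 0.88 [277.2 247.5] 920 [ 434.7 -130.3    0.9] [494.7 100.6  81.5]
scene brush 0.74 [308.8 199.2] 391 [336.   86.3   4.3] [378.5 255.1  29.8]
scene brush 0.61 [198.8 246.2] 361 [ 229.8 -171.1    1.3] [ 395.8 -131.8   30.7]
scene rest 0.65 [382.1 319.4] 2352 [695.   37.9   3.7] [798.5 143.4  46.7]
scene rest 0.64 [265.3 270.2] 1743 [ 458.2 -134.9    2.9] [516.6  32.8  61.9]
scene rest 0.4 [276.8 247.1] 919 [ 427.6 -130.1   -0.5] [494.5 102.   81.5]
scene pot 0.59 [183.1 352.1] 1827 [ 554.1 -341.3    1.3] [ 622.3 -268.2   98.4]
scene stand 0.87 [447.4 287.3] 1987 [705.6 213.5   1. ] [814.6 323.   75.4]
scene stand 0.75 [474.8 214.9] 1509 [573.6 416.7   2.9] [681.8 519.8  75.2]
sc
[... 635 characters left out ...]
4]
top pot 0.93 [460.6 215.4] 807 [ 549.7 -335.3   -0.6] [ 617.6 -269.9  101.7]
top stand 0.91 [238.1 213.9] 671 [551.7 277.3  -1.2] [626.7 350.9  55.3]
top stand 0.78 [183.  203.2] 1347 [572.5 415.3   0.5] [677.2 525.7  77.2]
top stand 0.67 [253.9 153.5] 1396 [704.9 214.8  -0.5] [811.6 322.6  77. ]
top tape_stack 0.63 [316.7 157.1] 1344 [689.7  44.2  12.1] [790.6 143.   51.4]
top tape_stack 0.52 [464.1 289.9] 281 [ 322.4 -378.3   -4.2] [ 401.9 -300.5   32.6]
top squeeze_bottle 0.76 [385.  156.5] 457 [ 720.9 -116.3   -2.2] [791.  -64.1 143.1]
top core 0.54 [486.4 295.3] 55 [ 338.6 -380.5    8.5] [ 380.3 -301.9   30.2]
top core 0.34 [384.2 155.1] 400 [ 720.8 -112.2   17. ] [762.6 -64.3 143.2]
```

View pics/scene.png

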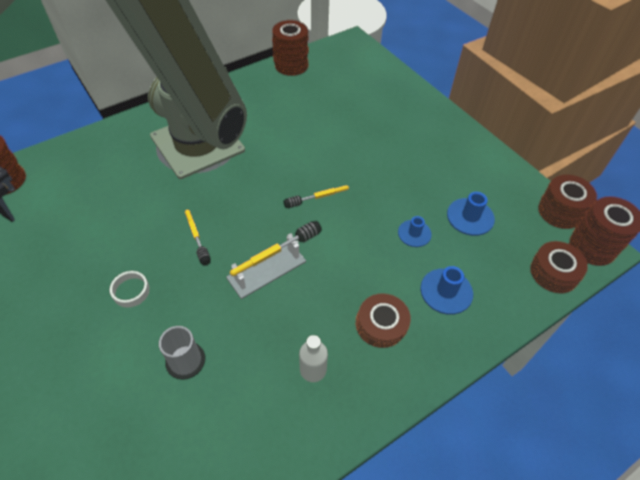

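View pics/top.png

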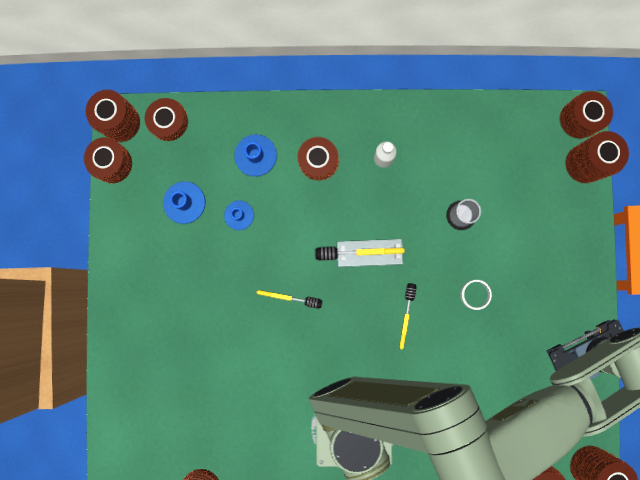

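The views show three brushes: on the rest at scene (277,247) / top (348,251), about 235 mm long; two shorter ones lying on the table at top (404,303) and (290,298), about 175 mm. I choose the one on the rest. The stands are at top (254,154), (183,203), both larger at 108 mm foot and 75 mm high, and (238,214), with the small foot and 52 mm rim. I choose the last.

```bash
cat > m.py <<'E'
from h import *
from scipy.optimize import least_squares
np.set_printoptions(precision=1,suppress=True)
def circ(P,r):
    f=least_squares(lambda c:np.hypot(P[:,0]-c[0],P[:,1]-c[1])-r,np.median(P[:,:2],0),loss='soft_l1',f_scale=2); return f.x,np.abs(f.fun).mean()
V,U=np.mgrid[:480,:640]; uv=np.c_[U.ravel(),V.ravel()]
for n in("scene","top"):
    z=np.load(f'pics/{n}.npz'); im,d=z['im'].astype(int),z['d']; C=cam(n)
    P=world(C,uv,d.ravel()).reshape(480,640,3); r,g,b=im[...,0],im[...,1],im[...,2]
    # brush: yellow
    def near(x,y,R): return (np.hypot(P[...,0]-x,P[...,1]-y)<R)&(d>0)
    m=(r>150)&(g>110)&(b<90)&near(480,-60,110)
    X=onz(C,np.c_[U[m],V[m]],62); c=X.mean(0); w=np.linalg.svd(X-c)[2][0]; w*=np.sign(w[1]); s=(X-c)@w
    print(n,'yellow c',c,'yaw',np.degrees(np.arctan2(w[1],w[0])),'ends',c+w*s.min(),c+w*s.max(),'depthz',np.median(P[m][:,2]))
    m=(r<60)&(g<60)&(b<60)&near(477,70,50)&(P[...,2]>40); X=onz(C,np.c_[U[m],V[m]],62);print(' head',X.mean(0),X.min(0),X.max(0))
    m=near(585,-302,60)&(P[...,2]>88)&(P[...,2]<108); print(' pot rim',circ(P[m],31),m.sum())
    m=near(585,-302,60)&(P[...,2]>30)&(P[...,2]<85)&(np.hypot(P[...,0]-585,P[...,1]+302)>20); print(' pot wall',circ(P[m],31),m.sum())
    m=near(589,314,60)&(b>100)&(r<80); X=P[m]; print(' stand ext',np.percentile(X,1,0),np.percentile(X,99,0))
    f=X[X[:,2]<12]; q=cv2.convexHull(f[:,:2].astype(np.float32)); print(' foot',cv2.minEnclosingCircle(q))
    t=X[(X[:,2]>40)]; print(' tube',circ(t,14),len(t))
    if n=="scene": a=im[190:300,150:460]
    else: a=im[190:300,200:510]
    save('c'+n,cv2.resize(a.astype(np.uint8),None,fx=2.5,fy=2.5))
a=cv2.imread('pics/cscene.png');b=cv2.imread('pics/ctop.png');cv2.imwrite('pics/crop.png',np.vstack([a,b]))
E
python3 m.py
```

```text
scene yellow c [478.9 -70.2  62. ] yaw 93.59396972398815 ends [ 483.1 -136.4   62. ] [474.9  -6.4  62. ] depthz 68.69033597176355
 head [481.2  69.6  62. ] [462.   40.2  62. ] [495.4 103.4  62. ]
 pot rim (array([ 585.3, -305.2]), np.float64(1.0979071628319121)) 311
 pot wall (array([ 586.1, -305.2]), np.float64(0.7509748451511823)) 788
 stand ext [542.6 275.8  -3.1] [629.9 364.6  53.2]
 foot ((587.0423583984375, 324.45587158203125), 52.46609115600586)
 tube (array([590.4, 315.2]), np.float64(1.5770236443569565)) 121
top yellow c [481.2 -75.5  62. ] yaw 92.34407477656296 ends [ 483.8 -138.6   62. ] [478.6 -12.1  62. ] depthz 69.52895138137714
 head [476.9  73.7  62. ] [461.   43.7  62. ] [493.3  97.4  62. ]
 pot rim (array([ 584.6, -305.5]), np.float64(1.374852339794685)) 144
 pot wall (array([ 584.2, -304.1]), np.float64(1.037743428213082)) 221
 stand ext [532.5 258.2  -8.3] [645.2 370.2  55. ]
 foot ((589.0059204101562, 314.09259033203125), 59.922752380371094)
 tube (array([588.8, 313.4]), np.float64(1.3687829467526864)) 68
```

View pics/crop.png

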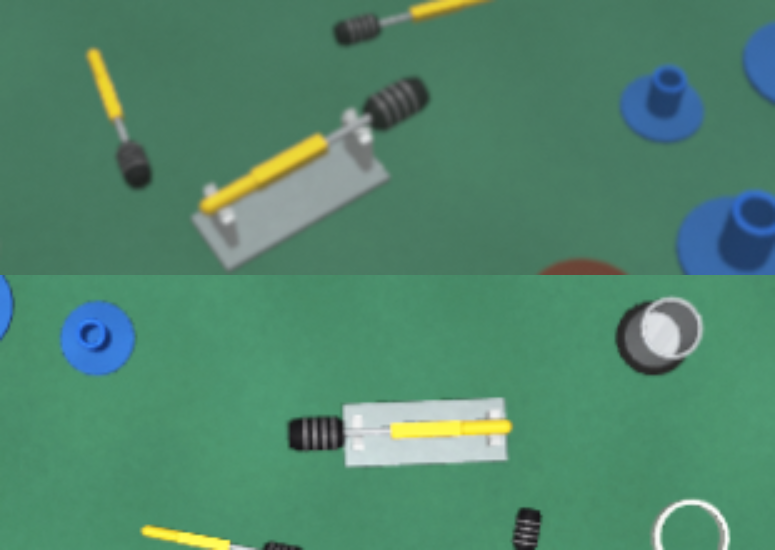

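The crops confirm it. The long brush lies on the rest with its head at scene (308,232), and the two loose ones are shorter; the small-footed stand is the one at top (238,214). Brush origin is about (480,-49), yaw 92.5; pot (585,-305); stand (590,314).

Request:
send_rows --targets '[[[0, 0, 0.063, 0.102, 0.198, -0.02, -1], [0, 0, 0.063, 0.102, 0.198, -0.02, -1], [0, 0, 0.063, 0.102, 0.198, -0.02, -1], [0, 0, 0.063, 0.102, 0.198, -0.02, -1], [0, 0, 0.063, 0.102, 0.198, -0.02, -1], [0, 0, 0.063, 0.102, 0.198, -0.02, -1], [0, 0, 0.063, 0.102, 0.198, -0.02, -1], [0, 0, 0.063, 0.102, 0.198, -0.02, -1], [0, 0, 0.063, 0.102, 0.198, -0.02, -1], [0, 0, 0.063, 0.102, 0.198, -0.02, -1], [0, 0, 0.063, 0.102, 0.198, -0.02, -1], [0, 0, 0.063, 0.102, 0.198, -0.02, -1]]]' --grip_force 40

```text
time_s: 2.0
ee_pos: [482.0, -47.2, 166.1]
ee_rot: [179.9, 0.0, 92.6]
force: [1.1, -0.6, -0.3]
gripper_width: 91.1
gripper_force: 0.0
```

```bash
python3 - <<'E'
from h import *
np.set_printoptions(precision=2,suppress=True)
s=env.state();print(s);print(optics.camera_info("wrist"),env.grasp_offset)
C=cam("wrist");im,d=optics.grab_frame("wrist");save('w1',im)
V,U=np.mgrid[:480,:640];i=im.astype(int);m=(i[...,0]>150)&(i[...,1]>110)&(i[...,2]<90)
X=onz(C,np.c_[U[m],V[m]],62);c=X.mean(0);w=np.linalg.svd(X-c,full_matrices=False)[2][0];w*=np.sign(w[1]);t=(X-c)@w
print(m.sum(),c,np.degrees(np.arctan2(w[1],w[0])),c+w*t.min(),c+w*t.max())
E
```

```text
{'time_s': 2.0, 'qpos': array([ -6.95,  12.35, 105.42,  -0.01,  62.17,  -9.51]), 'qvel': array([ 50.79,  15.32, -14.18,  -0.19,  -1.8 ,  -5.64]), 'effort': array([ -3.49, -36.04, -19.83,   0.19,   0.28,   0.1 ]), 'ee_pos': array([481.97, -47.18, 166.1 ]), 'ee_rot': array([179.95,   0.02,  92.57]), 'force': array([ 1.14, -0.55, -0.31]), 'torque': array([-0.06, -0.14,  0.02]), 'gripper_force': 0.0, 'gripper_width': 91.05209611653447}
{'camera_matrix': array([[338.02,   0.  , 321.59],
       [  0.  , 338.02, 243.08],
       [  0.  ,   0.  ,   1.  ]]), 'k1': -0.06356628885600478, 'mount': array([[   0.  ,   -0.97,   -0.24,   68.15],
       [   1.  ,    0.  ,    0.  ,    0.51],
       [   0.  ,   -0.24,    0.97, -170.87],
       [   0.  ,    0.  ,    0.  ,    1.  ]])} 18.8
104 [ 525.79 -121.86   62.  ] 1.0807036203727285 [ 296.59 -126.18   62.  ] [ 676.08 -119.02   62.  ]
```

View pics/w1.png

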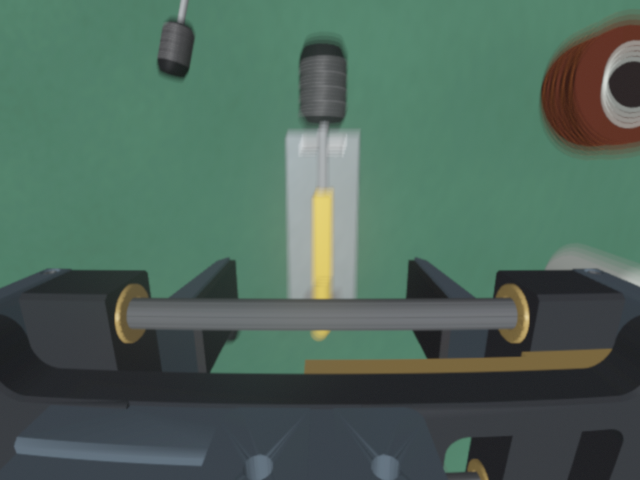

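The wrist view shows the long brush centred between the fingers: grip end at (322,190), head end near (322,42). The picture was taken mid-motion.

```bash
python3 - <<'E'
from h import *
np.set_printoptions(precision=2,suppress=True)
env_s=env.state()
C=cam("wrist");im,d=optics.grab_frame("wrist");s=env.state();print(s["ee_pos"],s["ee_rot"],s["qpos"])
C=cam("wrist");im,d=optics.grab_frame("wrist");print(env.state()["ee_pos"])
V,U=np.mgrid[:480,:640];i=im.astype(int);m=(i[...,0]>130)&(i[...,1]>100)&(i[...,2]<110)&(U>280)&(U<360)&(V<300)&(V>170)
X=onz(C,np.c_[U[m],V[m]],66);c=np.median(X,0);w=np.linalg.svd(X-c,full_matrices=False)[2][0];w*=np.sign(w[1]);t=(X-c)@w
print(m.sum(),c,np.degrees(np.arctan2(w[1],w[0])),c+w*t.min(),c+w*t.max())
E
```

```text
[483.11 -44.94 165.63] [179.94  -0.09  92.71] [ -6.74  12.46 105.35   0.11  62.14  -9.5 ]
[481.91 -47.06 165.7 ]
341 [484.37 -83.87  66.  ] 89.35106722008014 [484.27 -92.9   66.  ] [485.23  -8.04  66.  ]
```

Request:
send_rows --targets '[[[0, 0, 0, 0.008, 0, -0.12, -1], [0, 0, 0, 0, 0, -0.12, -1], [0, 0, 0, 0, 0, -0.12, -1], [0, 0, 0, 0, 0, -0.12, -1], [0, 0, 0, 0, 0, -0.08, -1], [0, 0, 0, 0, 0, -0.055, -1], [0, 0, 0, 0, 0, 0, -1], [0, 0, 0, 0, 0, 0, 1], [0, 0, 0, 0, 0, 0, 1], [0, 0, 0, 0, 0, 0, 1], [0, 0, 0, 0, 0, 0, 1], [0, 0, 0, 0, 0, 0, 1]]]' --grip_force 40

```text
time_s: 3.35
ee_pos: [483.1, -48.9, 43.3]
ee_rot: [180.0, 0.0, 92.3]
force: [0.5, 0.7, 0.5]
gripper_width: 54.4
gripper_force: 0.0
```

Request:
send_rows --targets '[[[0, 0, 0, 0, 0, 0, 1], [0, 0, 0, 0, 0, 0, 1]]]'

```text
time_s: 3.55
ee_pos: [482.9, -48.9, 43.0]
ee_rot: [180.0, 0.0, 92.3]
force: [-0.6, 0.1, 0.1]
gripper_width: 37.8
gripper_force: 0.0
```

Request:
send_rows --targets '[[[0, 0, 0, 0, 0, 0, 1], [0, 0, 0, 0, 0, 0, 1], [0, 0, 0, 0, 0, 0, 1], [0, 0, 0, 0, 0, 0, 1], [0, 0, 0, 0, 0, 0.05, 1], [0, 0, 0, 0, 0, 0.2, 1], [0, 0, 0, 0, 0, 0.25, 1], [0, 0, 0, 0, 0, 0.25, 1], [0, 0, 0, 0, 0, 0.25, 1], [0, 0, 0, 0, 0, 0.2, 1], [-0.09, 0, 0, 0, 0, 0, 1], [-0.09, 0, 0, 0, 0, 0, 1]]]'

```text
time_s: 4.75
ee_pos: [484.7, -50.0, 286.5]
ee_rot: [-179.9, 16.4, 92.1]
force: [1.1, -0.0, -3.0]
gripper_width: 16.1
gripper_force: 40.0
```

```bash
python3 -c "
from h import *
np.set_printoptions(precision=2,suppress=True)
print(env.state())"
```

```text
{'time_s': 4.75, 'qpos': array([  3.97,   8.06,  94.85, -16.79,  78.25,   5.5 ]), 'qvel': array([ 56.44,   6.47,  11.94, -82.17,   4.49,  72.88]), 'effort': array([ -5.61, -36.19, -26.35,  -0.12,  -0.06,  -1.08]), 'ee_pos': array([484.74, -50.01, 286.53]), 'ee_rot': array([-179.89,   16.44,   92.1 ]), 'force': array([ 1.1 , -0.01, -3.02]), 'torque': array([ 0.2 ,  0.02, -0.06]), 'gripper_force': 39.976783990859985, 'gripper_width': 16.075524895010478}
```

Request:
send_rows --targets '[[[0.09, 0, 0, 0, 0, 0, 1], [0.09, 0, 0, 0, 0, 0, 1], [0.09, 0, 0, 0, 0, 0, 1], [0.09, 0, 0, 0, 0, 0, 1], [0.09, 0, 0, 0, 0, 0, 1], [0.09, 0, 0, 0, 0, 0, 1], [0.09, 0, 0, 0, 0, 0, 1], [0.09, 0, 0, 0, 0, 0, 1]]]'

```text
time_s: 5.55
ee_pos: [483.9, -50.2, 284.0]
ee_rot: [176.9, -48.7, 93.7]
force: [-0.3, 0.4, -1.3]
gripper_width: 15.6
gripper_force: 40.0
```

```bash
cat > fk.py <<'E'
from h import *
from scipy.optimize import least_squares
def E(a,d): return Ro.from_euler(a,d,degrees=True).as_matrix()
def fk(q,p):
    a1,d1,L2,a3,L4,d6,lat=p
    R3=E('z',q[0])@E('y',q[1]+q[2]); 
    R=R3@E('z',q[3])@E('y',q[4])@E('z',q[5]+90)
    x=E('z',q[0])@(np.array([a1,lat,d1])+E('y',q[1])@[0,0,L2])+R3@[a3,0,L4]+R@[0,0,d6]
    return x,R
D=[([-66.864,18.312,89.639,0,72.044,-1.146],[236.461,-524.147,213.976],None),
([-6.95,12.35,105.42,-.01,62.17,-9.51],[481.97,-47.18,166.1],None),
([3.97,8.06,94.85,-16.79,78.25,5.5],[484.74,-50.01,286.53],[-179.89,16.44,92.1])]
E
python3 - <<'E'
from fk import *
np.set_printoptions(precision=2,suppress=True)
s=env.state();print(list(s["qpos"].round(2)),s["ee_pos"],s["ee_rot"])
D.append((s["qpos"],s["ee_pos"],s["ee_rot"]))
for q,x,r in D:
    if r is not None: print(fk(q,[0]*7)[1],E('xyz',r))
f=least_squares(lambda p:np.r_[np.concatenate([fk(q,p)[0]-x for q,x,_ in D])],[50,400,350,0,350,250,11])
print(f.x,f.fun)
E
```

```text
[np.float64(-33.25), np.float64(19.6), np.float64(94.37), np.float64(39.39), np.float64(96.04), np.float64(-42.21)] [483.94 -50.22 284.02] [176.93 -48.67  93.73]
[[-0.04  1.    0.01]
 [ 0.96  0.04 -0.28]
 [-0.28 -0.   -0.96]] [[-0.04  1.    0.01]
 [ 0.96  0.04 -0.28]
 [-0.28 -0.   -0.96]]
[[-0.04  1.    0.  ]
 [ 0.66  0.02  0.75]
 [ 0.75  0.04 -0.66]] [[-0.04  1.    0.  ]
 [ 0.66  0.02  0.75]
 [ 0.75  0.04 -0.66]]
[ -0.02 140.2  591.87  25.19 416.98 335.68  11.5 ] [ 0.    0.01 -0.03  0.01 -0.04  0.03  0.    0.02  0.03 -0.    0.02 -0.02]
```

```bash
cat >> fk.py <<'E'
P=[-0.02,140.2,591.87,25.19,416.98,335.68,11.5]
lo=np.array([-177.97,-48.28,12.27,-77.06,2.81,-146.56]);hi=np.array([177.97,115.42,149.76,257.06,150.46,146.56])
def ik(x,R,q0):
    def e(q):
        a,B=fk(q,P); return np.r_[(a-x)/5,(B-R).ravel()*40]
    f=least_squares(e,np.clip(q0,lo+.1,hi-.1),bounds=(lo,hi)); return f.x,np.abs(f.fun).max()
def vert(psi,up):
    z=np.array([np.cos(np.radians(psi)),np.sin(np.radians(psi)),0]);x=np.array([0,0,1. if up else -1.]);return np.c_[x,np.cross(z,x),z]
E
python3 - <<'E'
from fk import *
np.set_printoptions(precision=1,suppress=True)
for nm,G,up in(("pot",(585,-305,158),0),("pothi",(585,-305,270),0),("stand",(590,314,97),1),("standhi",(590,314,200),1)):
  for psi in range(-150,151,15):
    R=vert(psi,up);x=np.array(G)+19*R[:,2];b=None
    for q4 in(-60,45,90,150,220):
      for q6 in(-90,0,90):
        q,e=ik(x,R,[np.degrees(np.arctan2(x[1]-317*R[1,2],x[0]-317*R[0,2])),30,90,q4,60,q6])
        if e<.05:
            m=min((q-lo).min(),(hi-q).min())
            if b is None or m>b[0]: b=(m,q)
    if b: print(nm,psi,b[1],round(b[0],1))
E
```

```text
pot -150 [-10.4  63.9  58.1 -58.1 130.2  44. ] 19.0
pot -135 [ -6.5  59.2  70.5 -63.1 118.6  46.7] 14.0
pot -120 [ -3.3  54.5  83.2 -69.5 107.6  50.9] 7.5
pot -75 [ -1.2  44.  119.9 254.4  85.6  74.5] 2.7
pot -60 [ -5.7  42.7 130.2 234.5  85.9  84.3] 19.5
pot -45 [-14.4  42.8 138.2 210.6  90.8  90.5] 11.6
pot -30 [-27.2  43.3 141.8 182.8  95.1  90.3] 7.9
pot -15 [-40.5  43.  139.9 154.5  92.6  88.7] 9.8
pot 0 [-50.3  42.6 133.2 129.6  87.3  93.2] 16.6
pot 15 [-55.6  43.5 123.5 109.   85.7 102.4] 26.3
pot 30 [-57.3  45.7 112.1  92.5  89.  112.2] 34.4
pot 45 [-56.7  49.   99.9  79.9  96.  120.5] 26.0
pot 60 [-54.5  53.1  87.4  70.6 105.3 126.9] 19.7
pot 75 [-51.4  57.6  74.7  63.6 116.  131.5] 15.0
pot 90 [-47.5  62.3  62.2  58.3 127.4 134.5] 12.1
pot 105 [-43.2  67.1  50.1  53.6 139.1 135.7] 10.9
pothi -150 [-10.4  57.5  55.9 -65.  134.3  33.7] 12.0
pothi -135 [ -6.5  52.1  68.5 -68.  122.4  37.1] 9.1
pothi -120 [ -3.3  46.7  81.3 -72.8 110.8  41.1] 4.3
pothi -75 [ -1.2  32.  117.6 255.9  81.9  60.6] 1.1
pothi -60 [ -5.7  28.3 127.6 236.8  76.3  70.1] 20.3
pothi -45 [-14.4  25.9 135.2
[... 1609 characters left out ...]
52.8   50.5   85.3  -73.2  105.7 -131.9] 3.8
standhi -15 [  53.    38.8  121.6  249.2   82.8 -108.3] 7.9
standhi 0 [ 47.4  36.9 131.3 228.   82.  -98.7] 18.5
standhi 15 [ 37.4  36.3 138.  202.5  84.7 -92.2] 11.8
standhi 30 [ 24.4  36.2 140.  174.4  86.3 -89.6] 9.7
standhi 45 [ 12.1  36.3 136.6 146.9  84.1 -86.2] 13.1
standhi 60 [  3.7  37.3 128.9 123.   82.4 -78.5] 20.8
standhi 75 [ -0.4  39.5 118.7 103.6  84.6 -68.9] 31.1
standhi 90 [ -1.4  42.9 107.1  88.8  90.7 -60. ] 42.7
standhi 105 [ -0.3  47.1  94.7  77.9  99.4 -52.8] 51.1
standhi 120 [  2.2  51.8  81.9  70.  109.7 -47.2] 40.7
standhi 135 [  5.5  56.8  69.   64.3 121.1 -43. ] 29.4
standhi 150 [  9.5  61.9  56.2  60.2 132.9 -40.1] 17.5
```

```bash
cat > plan.py <<'E'
from fk import *
def rows(x0,R0,way,g=1,prec=3):
    """way: list of (x,R); rows from commanded (x0,R0), rounded, tracking rounding"""
    out=[];x=np.array(x0,float);R=R0
    for X,Q in way:
        r=np.round(Ro.from_matrix(Q@R.T).as_rotvec()/(np.pi/2),prec);d=np.round((X-x)/200,prec)
        out.append([float(v) for v in np.r_[r,d]]+[g]); R=Ro.from_rotvec(r*np.pi/2).as_matrix()@R;x=x+d*200
        if np.linalg.norm(r)*90>8.59 or np.linalg.norm(d)*200>50: print("too big",len(out))
    return out,x,R
def show(o):
    for i in range(0,len(o),12): print(str([o[i:i+12]]).replace('0.0,','0,'))
def jpath(qa,qb,n):
    t=(np.arange(1,n+1)/n); t=t*t*(3-2*t)*.5+t*.5
    return [fk(np.asarray(qa)+(np.asarray(qb)-qa)*k,P) for k in t]
E
python3 - <<'E'
from plan import *
np.set_printoptions(precision=1,suppress=True)
s=env.state();q0=s["qpos"];print(q0,s["ee_pos"])
R=vert(20,0);G=np.array([585,-305,278.]);x=G+18.8*R[:,2]
q,e=ik(x,R,[-56,32,118,102,83,120]);print(q,e)
w=jpath(q0,q,36);print([ (a[2].round(),(a[2]-19*B[2,2]+150*min(0,B[2,0])).round()) for a,B in w][::4])
o,X,_=rows(*fk(q0,P),w);show(o);print(X,x)
E
```

```text
[-33.3  19.6  94.4  39.4  96.  -42.2] [483.9 -50.2 284. ]
[-56.5  31.2 117.3 101.5  83.  120.8] 2.3727775984675443e-14
[(np.float64(284.0), np.float64(296.0)), (np.float64(284.0), np.float64(295.0)), (np.float64(286.0), np.float64(296.0)), (np.float64(290.0), np.float64(298.0)), (np.float64(294.0), np.float64(300.0)), (np.float64(296.0), np.float64(270.0)), (np.float64(295.0), np.float64(207.0)), (np.float64(290.0), np.float64(161.0)), (np.float64(283.0), np.float64(136.0))]
[[[0.01, 0.019, -0.027, 0.012, 0.002, -0, 1], [0.012, 0.022, -0.031, 0.014, 0.001, -0.001, 1], [0.013, 0.026, -0.034, 0.015, 0.001, 0.001, 1], [0.016, 0.028, -0.038, 0.018, -0, 0, 1], [0.018, 0.031, -0.04, 0.019, -0.002, 0.001, 1], [0.02, 0.034, -0.042, 0.022, -0.003, 0.002, 1], [0.022, 0.036, -0.044, 0.023, -0.005, 0.002, 1], [0.024, 0.039, -0.046, 0.024, -0.008, 0.003, 1], [0.027, 0.041, -0.047, 0.026, -0.011, 0.004, 1], [0.03, 0.044, -0.048, 0.027, -0.013, 0.004, 1], [0.032, 0.045, -0.048, 0.029, -0.017, 0.005, 1], [0.034, 0.047, -0.049, 0.029, -0.02, 0.004, 1]]]
[[[0.038, 0.048, -0.049, 0.03, -0.024, 0.006, 1
[... 477 characters left out ...]
, 1], [0.058, 0.041, -0.036, 0.016, -0.06, -0.002, 1]]]
[[[0.059, 0.037, -0.035, 0.014, -0.061, -0.004, 1], [0.059, 0.036, -0.032, 0.011, -0.061, -0.004, 1], [0.058, 0.032, -0.031, 0.009, -0.062, -0.006, 1], [0.057, 0.03, -0.029, 0.006, -0.06, -0.007, 1], [0.055, 0.027, -0.028, 0.004, -0.06, -0.007, 1], [0.054, 0.024, -0.025, 0.002, -0.058, -0.008, 1], [0.051, 0.022, -0.024, -0, -0.055, -0.009, 1], [0.048, 0.019, -0.022, -0.002, -0.052, -0.009, 1], [0.045, 0.017, -0.02, -0.003, -0.049, -0.009, 1], [0.041, 0.014, -0.018, -0.004, -0.045, -0.009, 1], [0.038, 0.012, -0.016, -0.005, -0.04, -0.009, 1], [0.032, 0.01, -0.014, -0.004, -0.036, -0.008, 1]]]
[ 602.7 -298.6  278. ] [ 602.7 -298.6  278. ]
```

Request:
send_rows --targets '[[[0.013, 0.024, -0.032, 0.015, 0.001, 0, 1], [0.013, 0.024, -0.032, 0.015, 0.001, 0, 1], [0.013, 0.024, -0.032, 0.015, 0.001, 0, 1], [0.013, 0.024, -0.033, 0.015, 0.001, 0, 1], [0.021, 0.035, -0.043, 0.022, -0.004, 0.002, 1], [0.021, 0.035, -0.043, 0.022, -0.004, 0.002, 1], [0.021, 0.035, -0.043, 0.022, -0.005, 0.002, 1], [0.021, 0.035, -0.043, 0.022, -0.005, 0.002, 1], [0.031, 0.044, -0.048, 0.028, -0.015, 0.004, 1], [0.031, 0.044, -0.048, 0.028, -0.015, 0.004, 1], [0.031, 0.044, -0.048, 0.028, -0.015, 0.004, 1], [0.031, 0.044, -0.048, 0.028, -0.015, 0.004, 1]]]'

```text
time_s: 6.75
ee_pos: [535.8, -64.6, 287.8]
ee_rot: [-122.4, -39.4, 3.1]
force: [-0.7, 0.6, -1.4]
gripper_width: 16.0
gripper_force: 40.0
```

Request:
send_rows --targets '[[[0.041, 0.049, -0.048, 0.03, -0.03, 0.005, 1], [0.041, 0.049, -0.048, 0.03, -0.03, 0.005, 1], [0.042, 0.049, -0.048, 0.03, -0.03, 0.005, 1], [0.042, 0.049, -0.048, 0.03, -0.03, 0.005, 1], [0.051, 0.049, -0.045, 0.027, -0.045, 0.003, 1], [0.051, 0.049, -0.044, 0.027, -0.045, 0.003, 1], [0.051, 0.049, -0.044, 0.027, -0.045, 0.003, 1], [0.051, 0.049, -0.044, 0.027, -0.045, 0.003, 1], [0.057, 0.044, -0.039, 0.02, -0.057, 0, 1], [0.057, 0.044, -0.038, 0.02, -0.057, 0, 1], [0.057, 0.043, -0.038, 0.02, -0.057, 0, 1], [0.057, 0.043, -0.038, 0.02, -0.057, 0, 1]]]'

```text
time_s: 7.95
ee_pos: [597.1, -170.6, 294.0]
ee_rot: [-97.9, 30.4, -51.4]
force: [0.7, 0.1, -1.3]
gripper_width: 15.6
gripper_force: 40.0
```

Request:
send_rows --targets '[[[0.058, 0.035, -0.033, 0.01, -0.061, -0.005, 1], [0.058, 0.034, -0.032, 0.01, -0.061, -0.005, 1], [0.058, 0.034, -0.032, 0.01, -0.061, -0.005, 1], [0.058, 0.034, -0.031, 0.01, -0.061, -0.005, 1], [0.052, 0.023, -0.025, 0.001, -0.056, -0.008, 1], [0.052, 0.023, -0.025, 0.001, -0.056, -0.008, 1], [0.052, 0.023, -0.025, 0.001, -0.056, -0.008, 1], [0.052, 0.023, -0.025, 0.001, -0.056, -0.008, 1], [0.039, 0.013, -0.017, -0.004, -0.043, -0.009, 1], [0.039, 0.013, -0.017, -0.004, -0.043, -0.009, 1], [0.039, 0.013, -0.017, -0.004, -0.043, -0.009, 1], [0.039, 0.013, -0.017, -0.004, -0.043, -0.009, 1]]]'

```text
time_s: 9.15
ee_pos: [602.5, -298.4, 276.5]
ee_rot: [-158.8, 89.2, -139.6]
force: [-0.2, 0.4, -0.8]
gripper_width: 16.1
gripper_force: 40.0
```

```bash
python3 - <<'E'
from plan import *
np.set_printoptions(precision=2,suppress=True)
optics.grab_frame("top");optics.grab_frame("top")
s=env.state();R=E('xyz',s["ee_rot"]);print(s["time_s"],s["qpos"],s["qvel"],s["ee_pos"],s["force"])
R1=vert(20,0);print('rot err units',Ro.from_matrix(R1@R.T).as_rotvec()/(np.pi/2),'shift',(np.array([602.7,-298.6,278])-s["ee_pos"])/200)
im,d=optics.grab_frame("top");C=cam("top");save('t2',im[120:320,360:560])
im2,d2=optics.grab_frame("scene");save('s2',im2[220:420,80:280])
a=cv2.imread('pics/t2.png');b=cv2.imread('pics/s2.png');cv2.imwrite('pics/v2.png',cv2.resize(np.hstack([a,b]),(800,400)))
for n in("top","scene"): print(n,[(r["at"],round(r["conf"],2)) for r in optics.place_of(n,"brush_tip")],[(r["at"],round(r["conf"],2)) for r in optics.place_of(n,"brush_butt")])
E
```

```text
9.25 [-56.4   30.66 117.86 102.02  81.91 120.33] [ 0.46 -0.16 -0.17 -0.98  1.11 -2.25] [ 602.26 -298.26  276.39] [ 0.65  0.28 -1.49]
rot err units [ 0.01 -0.01  0.01] shift [ 0.   -0.    0.01]
top [([320.7, 303.4], 0.93), ([412.6, 284.3], 0.88), ([382.9, 162.5], 0.63), ([472.5, 208.5], 0.57), ([494.3, 196.7], 0.38)] [([400.9, 350.5], 0.77), ([257.7, 291.9], 0.68), ([497.6, 195.3], 0.52)]
scene [([169.6, 330.2], 0.93), ([206.0, 266.0], 0.79), ([283.7, 203.5], 0.76), ([265.5, 268.4], 0.5)] [([139.0, 267.0], 0.93), ([184.2, 209.6], 0.79), ([346.0, 187.3], 0.61)]
```

View pics/v2.png

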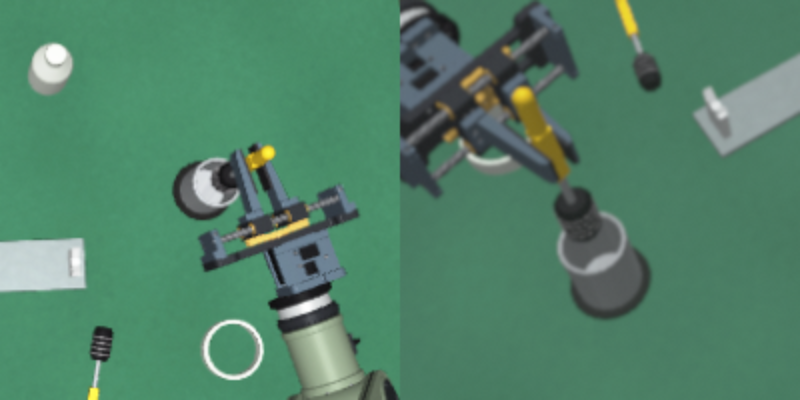

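The left (top) and right (scene) crops show the brush upright over the pot, bristles down, head just above the rim: tip near scene (170,330), butt near scene (139,267).

```bash
python3 - <<'E'
from plan import *
np.set_printoptions(precision=3,suppress=True)
s=env.state();R=E('xyz',s["ee_rot"]);G=s["ee_pos"]-18.8*R[:,2]
print('G',G,'x axis',R[:,0],'pred tip',G+150*R[:,0],'butt',G-90*R[:,0])
print(onz(cam("scene"),[169.6,330.2],127),onz(cam("scene"),[139,267],367),onz(cam("top"),[497.6,195.3],367))
print(Ro.from_matrix(vert(20,0)@R.T).as_rotvec()/(np.pi/2))
E
```

```text
G [ 584.481 -303.422  276.969] x axis [-0.008 -0.01  -1.   ] pred tip [ 583.215 -304.878  126.982] butt [ 585.241 -302.549  366.962]
[[ 574.18  -305.919  127.   ]] [[ 588.15  -304.934  367.   ]] [[ 585.353 -311.956  367.   ]]
[ 0.006 -0.005  0.008]
```

Request:
send_rows --targets '[[[0.006, -0.005, 0.008, 0.007, -0.005, -0.03, 1], [0, 0, 0, 0, 0, -0.08, 1], [0, 0, 0, 0, 0, -0.08, 1], [0, 0, 0, 0, 0, -0.08, 1], [0, 0, 0, 0, 0, -0.08, 1], [0, 0, 0, 0, 0, -0.08, 1], [0, 0, 0, 0, 0, -0.06, 1], [0, 0, 0, 0, 0, -0.04, 1], [0, 0, 0, 0, 0, -0.01, 1], [0, 0, 0, 0, 0, 0, 1]]]'

```text
time_s: 10.55
ee_pos: [603.5, -298.4, 168.6]
ee_rot: [93.1, 89.9, 113.1]
force: [0.1, 0.2, -0.8]
gripper_width: 15.7
gripper_force: 40.0
```

Request:
send_rows --targets '[[[0, 0, 0, 0, 0, -0.01, 1], [0, 0, 0, 0, 0, -0.01, 1], [0, 0, 0, 0, 0, -0.01, 1], [0, 0, 0, 0, 0, -0.01, 1], [0, 0, 0, 0, 0, 0, 1]]]'

```text
time_s: 11.05
ee_pos: [603.4, -298.3, 160.4]
ee_rot: [115.0, 89.9, 134.9]
force: [-0.6, -0.1, -0.6]
gripper_width: 16.0
gripper_force: 40.0
```

Request:
send_rows --targets '[[[0, 0, 0, 0, 0, -0.005, 1], [0, 0, 0, 0, 0, -0.005, 1], [0, 0, 0, 0, 0, -0.005, 1], [0, 0, 0, 0, 0, 0, 1]]]'

```text
time_s: 11.45
ee_pos: [603.4, -298.4, 158.6]
ee_rot: [16.4, 89.9, 36.4]
force: [-1.6, 0.3, 4.5]
gripper_width: 15.8
gripper_force: 40.0
```

Request:
send_rows --targets '[[[0, 0, 0, 0, 0, 0, 1], [0, 0, 0, 0, 0, 0, 1], [0, 0, 0, 0, 0, 0.05, 1], [0, 0, 0, 0, 0, 0.1, 1], [0, 0, 0, 0, 0, 0.1, 1], [0, 0, 0, 0, 0, 0.08, 1], [0, 0, 0, 0, 0, 0, 1], [0, 0, 0, 0, 0, 0, 1]]]'

```text
time_s: 12.25
ee_pos: [603.4, -298.2, 223.0]
ee_rot: [161.6, 89.9, -178.4]
force: [0.4, -0.3, -0.9]
gripper_width: 15.7
gripper_force: 40.0
```

Request:
send_rows --targets '[[[0, 0, 0, 0, 0, -0.08, 1], [0, 0, 0, 0, 0, -0.1, 1], [0, 0, 0, 0, 0, -0.08, 1], [0, 0, 0, 0, 0, -0.04, 1], [0, 0, 0, 0, 0, -0.015, 1], [0, 0, 0, 0, 0, -0.005, 1], [0, 0, 0, 0, 0, -0.005, 1], [0, 0, 0, 0, 0, -0.005, 1], [0, 0, 0, 0, 0, 0, 1], [0, 0, 0, 0, 0, 0, 1], [0, 0, 0, 0, 0, 0, 1]]]'

```text
time_s: 13.35
ee_pos: [603.5, -298.4, 158.6]
ee_rot: [1.0, 89.9, 20.9]
force: [-0.1, 0.2, 3.2]
gripper_width: 15.8
gripper_force: 40.0
```

Request:
send_rows --targets '[[[0, 0, 0, 0, 0, 0, 1], [0, 0, 0, 0, 0, 0.05, 1], [0, 0, 0, 0, 0, 0.1, 1], [0, 0, 0, 0, 0, 0.1, 1], [0, 0, 0, 0, 0, 0.08, 1], [0, 0, 0, 0, 0, 0, 1], [0, 0, 0, 0, 0, 0, 1]]]'

```text
time_s: 14.05
ee_pos: [603.3, -298.2, 223.2]
ee_rot: [159.5, 89.9, 179.5]
force: [0.2, 0.7, -0.7]
gripper_width: 15.5
gripper_force: 40.0
```

Request:
send_rows --targets '[[[0, 0, 0, 0, 0, -0.08, 1], [0, 0, 0, 0, 0, -0.1, 1], [0, 0, 0, 0, 0, -0.08, 1], [0, 0, 0, 0, 0, -0.04, 1], [0, 0, 0, 0, 0, -0.015, 1], [0, 0, 0, 0, 0, -0.005, 1], [0, 0, 0, 0, 0, -0.005, 1], [0, 0, 0, 0, 0, -0.01, 1], [0, 0, 0, 0, 0, 0, 1], [0, 0, 0, 0, 0, 0, 1], [0, 0, 0, 0, 0, 0, 1]]]'

```text
time_s: 15.15
ee_pos: [603.5, -298.4, 158.6]
ee_rot: [-15.4, 89.8, 4.5]
force: [-1.3, 0.9, 5.4]
gripper_width: 16.2
gripper_force: 40.0
```

Request:
send_rows --targets '[[[0, 0, 0, 0, 0, 0, 1]]]'

```text
time_s: 15.25
ee_pos: [603.5, -298.4, 158.6]
ee_rot: [-15.2, 89.8, 4.8]
force: [-2.0, 0.6, 4.4]
gripper_width: 15.9
gripper_force: 40.0
```

Request:
send_rows --targets '[[[0, 0, 0, 0, 0, 0.05, 1], [0, 0, 0, 0, 0, 0.15, 1], [0, 0, 0, 0, 0, 0.2, 1], [0, 0, 0, 0, 0, 0.15, 1], [0, 0, 0, 0, 0, 0.1, 1], [0, 0, 0, 0, 0, 0, 1], [0, 0, 0, 0, 0, 0, 1]]]'

```text
time_s: 15.95
ee_pos: [603.3, -298.0, 286.1]
ee_rot: [165.3, 89.9, -174.8]
force: [0.3, 0.3, -1.0]
gripper_width: 15.9
gripper_force: 40.0
```

```bash
python3 - <<'E'
from plan import *
np.set_printoptions(precision=1,suppress=True)
s=env.state();q0=s["qpos"];x0=s["ee_pos"];R0=E('xyz',s["ee_rot"]);print(q0,x0)
R=E('xyz',[180,0,92.4]);x=np.array([483,-48.9,250.])
q,e=ik(x,R,[-6,8,95,0,77,-8]);print(q,e)
w=jpath(q0,q,32)
# piecewise: 8 blocks of 4, constant rows
o=[];A,B=x0.copy(),R0
for k in range(3,32,4):
    X,Q=w[k];r=np.round(Ro.from_matrix(Q@B.T).as_rotvec()/(np.pi/2)/4,3);d=np.round((X-A)/800,3)
    o.append([float(v) for v in np.r_[r,d]]);A=A+800*d;B=Ro.from_rotvec(4*r*np.pi/2).as_matrix()@B
    print(o[-1],round(np.linalg.norm(r)*90,1),'tipz',(A-18.8*B[:,2]+150*B[:,0])[2].round(),A)
print(Ro.from_matrix(B).as_euler('xyz',degrees=True))
E
```

```text
[-56.4  30.3 117.  101.5  82.6 122. ] [ 603.3 -298.   286.1]
[-7.1  8.9 97.1  0.  74.  -9.5] 3.410605131648481e-14
[-0.044, -0.006, 0.031, 0.006, 0.091, -0.007] 4.9 tipz 138.0 [ 608.1 -225.2  280.5]
[-0.06, -0.018, 0.047, -0.014, 0.112, -0.017] 7.0 tipz 154.0 [ 596.9 -135.6  266.9]
[-0.064, -0.031, 0.062, -0.041, 0.098, -0.028] 8.5 tipz 185.0 [564.1 -57.2 244.5]
[-0.06, -0.04, 0.076, -0.053, 0.059, -0.029] 9.4 tipz 225.0 [521.7 -10.  221.3]
[-0.049, -0.04, 0.083, -0.044, 0.013, -0.018] 9.4 tipz 253.0 [486.5   0.4 206.9]
[-0.04, -0.031, 0.082, -0.019, -0.017, 0.003] 8.7 tipz 265.0 [471.3 -13.2 209.3]
[-0.033, -0.019, 0.07, 0.003, -0.026, 0.023] 7.2 tipz 267.0 [473.7 -34.  227.7]
[-0.023, -0.01, 0.049, 0.012, -0.019, 0.028] 5.0 tipz 269.0 [483.3 -49.2 250.1]
[-179.9    0.    92.3]
```

Request:
send_rows --targets '[[[-0.044, -0.006, 0.031, 0.006, 0.091, -0.007, 1], [-0.044, -0.006, 0.031, 0.006, 0.091, -0.007, 1], [-0.044, -0.006, 0.031, 0.006, 0.091, -0.007, 1], [-0.044, -0.006, 0.031, 0.006, 0.091, -0.007, 1], [-0.06, -0.018, 0.047, -0.014, 0.112, -0.017, 1], [-0.06, -0.018, 0.047, -0.014, 0.112, -0.017, 1], [-0.06, -0.018, 0.047, -0.014, 0.112, -0.017, 1], [-0.06, -0.018, 0.047, -0.014, 0.112, -0.017, 1], [-0.051, -0.025, 0.05, -0.033, 0.078, -0.022, 1], [-0.051, -0.025, 0.05, -0.033, 0.078, -0.022, 1], [-0.051, -0.025, 0.05, -0.033, 0.078, -0.022, 1], [-0.051, -0.025, 0.05, -0.033, 0.078, -0.022, 1]]]'

```text
time_s: 17.15
ee_pos: [570.0, -73.0, 247.3]
ee_rot: [-115.5, 31.6, -47.1]
force: [0.8, 0.1, -0.4]
gripper_width: 15.8
gripper_force: 40.0
```

Request:
send_rows --targets '[[[-0.051, -0.025, 0.05, -0.033, 0.078, -0.022, 1], [-0.048, -0.032, 0.061, -0.042, 0.047, -0.023, 1], [-0.048, -0.032, 0.061, -0.042, 0.047, -0.023, 1], [-0.048, -0.032, 0.061, -0.042, 0.047, -0.023, 1], [-0.048, -0.032, 0.061, -0.042, 0.047, -0.023, 1], [-0.048, -0.032, 0.061, -0.042, 0.047, -0.023, 1], [-0.039, -0.032, 0.066, -0.035, 0.01, -0.014, 1], [-0.039, -0.032, 0.066, -0.035, 0.01, -0.014, 1], [-0.039, -0.032, 0.066, -0.035, 0.01, -0.014, 1], [-0.039, -0.032, 0.066, -0.035, 0.01, -0.014, 1], [-0.039, -0.032, 0.066, -0.035, 0.01, -0.014, 1]]]'

```text
time_s: 18.25
ee_pos: [486.3, -0.9, 206.3]
ee_rot: [-145.1, -11.8, 13.0]
force: [0.1, 0.5, -0.9]
gripper_width: 16.0
gripper_force: 40.0
```

Request:
send_rows --targets '[[[-0.032, -0.025, 0.066, -0.015, -0.014, 0.002, 1], [-0.032, -0.025, 0.066, -0.015, -0.014, 0.002, 1], [-0.032, -0.025, 0.066, -0.015, -0.014, 0.002, 1], [-0.032, -0.025, 0.066, -0.015, -0.014, 0.002, 1], [-0.032, -0.025, 0.066, -0.015, -0.014, 0.002, 1], [-0.033, -0.019, 0.07, 0.003, -0.026, 0.023, 1], [-0.033, -0.019, 0.07, 0.003, -0.026, 0.023, 1], [-0.033, -0.019, 0.07, 0.003, -0.026, 0.023, 1], [-0.033, -0.019, 0.07, 0.003, -0.026, 0.023, 1]]]'

```text
time_s: 19.15
ee_pos: [474.0, -35.8, 227.0]
ee_rot: [-175.2, -7.4, 74.7]
force: [0.3, 0.8, -0.2]
gripper_width: 16.1
gripper_force: 40.0
```

Request:
send_rows --targets '[[[-0.023, -0.01, 0.049, 0.012, -0.019, 0.028, 1], [-0.023, -0.01, 0.049, 0.012, -0.019, 0.028, 1], [-0.023, -0.01, 0.049, 0.012, -0.019, 0.028, 1], [-0.023, -0.01, 0.049, 0.012, -0.019, 0.028, 1], [0, 0, 0, 0, 0, 0, 1], [0, 0, 0, 0, 0, 0, 1]]]'

```text
time_s: 19.75
ee_pos: [483.5, -50.6, 249.7]
ee_rot: [-179.7, 0.2, 92.4]
force: [-0.0, 0.1, -0.5]
gripper_width: 15.8
gripper_force: 40.0
```

```bash
python3 - <<'E'
from plan import *
np.set_printoptions(precision=3,suppress=True)
s=env.state();R0=E('xyz',s["ee_rot"]);print(s["time_s"],s["qpos"],s["ee_pos"],s["ee_rot"])
print(Ro.from_matrix(E('xyz',[180,0,92.4])@R0.T).as_rotvec()/(np.pi/2),(np.array([483,-48.9,250])-s["ee_pos"])/200)
E
```

```text
19.75 [-7.144  9.133 96.881 -0.285 74.293 -9.44 ] [483.46  -50.63  249.677] [-179.652    0.22    92.375]
[ 0.003 -0.004  0.   ] [-0.002  0.009  0.002]
```

Request:
send_rows --targets '[[[0.003, -0.004, 0, -0.002, 0.009, -0.1, 1], [0, 0, 0, 0, 0, -0.2, 1], [0, 0, 0, 0, 0, -0.2, 1], [0, 0, 0, 0, 0, -0.2, 1], [0, 0, 0, 0, 0, -0.15, 1], [0, 0, 0, 0, 0, -0.1, 1], [0, 0, 0, 0, 0, -0.04, 1], [0, 0, 0, 0, 0, -0.02, 1], [0, 0, 0, 0, 0, -0.01, 1], [0, 0, 0, 0, 0, -0.005, 1], [0, 0, 0, 0, 0, 0, 1]]]'

```text
time_s: 20.85
ee_pos: [484.2, -49.2, 46.9]
ee_rot: [179.7, 0.1, 92.4]
force: [0.0, -0.5, -0.5]
gripper_width: 15.5
gripper_force: 40.0
```

Request:
send_rows --targets '[[[0, 0, 0, -0.005, 0, -0.008, 1], [0, 0, 0, 0, 0, -0.007, 1], [0, 0, 0, 0, 0, 0, 1]]]'

```text
time_s: 21.15
ee_pos: [482.4, -49.2, 43.7]
ee_rot: [179.8, 0.1, 92.4]
force: [-2.4, 0.1, 3.8]
gripper_width: 15.7
gripper_force: 40.0
```

Seated in the rest; release.

Request:
send_rows --targets '[[[0, 0, 0, 0, 0, 0, -0.2], [0, 0, 0, 0, 0, 0, -0.2], [0, 0, 0, 0, 0, 0, -0.2], [0, 0, 0, 0, 0, 0, -0.2], [0, 0, 0, 0, 0, 0, -0.2], [0, 0, 0, 0, 0, 0, -0.2], [0, 0, 0, 0, 0, 0, -0.2], [0, 0, 0, -0.003, 0.075, 0, -0.2], [0, 0, 0, 0, 0, 0, -0.2]]]'

```text
time_s: 22.05
ee_pos: [481.9, -33.4, 43.1]
ee_rot: [179.8, 0.0, 92.5]
force: [-0.2, -0.9, 0.7]
gripper_width: 54.8
gripper_force: 0.0
```

```bash
python3 - <<'E'
from plan import *
im,d=optics.grab_frame("scene");im2,_=optics.grab_frame("top")
cv2.imwrite('pics/v3.png',np.hstack([cv2.resize(im[190:310,190:350],(400,300)),cv2.resize(im2[200:320,280:440],(400,300))])[:,:,::-1]);print(env.state()["ee_pos"],env.state()["gripper_width"])
E
```

```text
[482.08746594 -34.18721753  43.17089514] 54.51871862743093
```

View pics/v3.png

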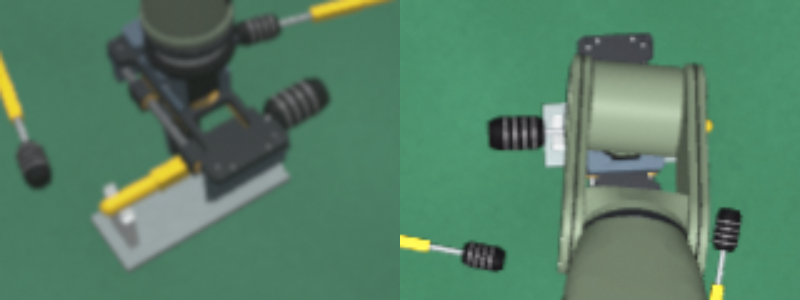

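The crops show the brush lying back in the rest, with its handle in the notch at left and its head beyond the other post. The fingers are open.

Request:
send_rows --targets '[[[0, 0, 0, 0, 0, 0, 1], [0, 0, 0, 0, 0, 0, 1], [0, 0, 0, 0, 0, 0, 1], [0, 0, 0, 0, 0, 0, 1], [0, 0, 0, 0, 0, 0, 1], [0, 0, 0, 0, 0, 0, 1], [0, 0, 0, 0, 0, 0, 1], [0, 0, 0, 0, 0, 0, 1]]]'

```text
time_s: 22.95
ee_pos: [480.8, -34.3, 43.1]
ee_rot: [179.9, 0.0, 92.4]
force: [-5.5, -1.6, 4.8]
gripper_width: 15.9
gripper_force: 40.0
```

Request:
send_rows --targets '[[[0, 0, 0, 0, 0, 0.05, 1], [0, 0, 0, 0, 0, 0.15, 1], [0, 0, 0, 0, 0, 0.2, 1], [0, 0, 0, 0, 0, 0.2, 1], [0, 0, 0, 0, 0, 0.2, 1], [0, 0, 0, 0, 0, 0.15, 1], [0, 0, 0, 0, 0, 0.05, 1], [0, 0, 0, 0, 0, 0, 1], [0, 0, 0, 0, 0, 0, 1]]]'

```text
time_s: 23.85
ee_pos: [481.4, -34.0, 241.7]
ee_rot: [179.9, 0.0, 92.4]
force: [0.5, -0.6, -1.3]
gripper_width: 15.8
gripper_force: 40.0
```

```bash
python3 - <<'E'
from plan import *
np.set_printoptions(precision=1,suppress=True)
s=env.state();q0=s["qpos"];x0=s["ee_pos"];R0=E('xyz',s["ee_rot"]);print(s["time_s"],q0,x0,s["gripper_width"])
R=vert(90,1);x=np.array([590,313.5,200.])+18.8*R[:,2]
q,e=ik(x,R,[-1.4,43,107,89,90.7,-60]);print(q,e,x)
w=jpath(q0,q,20)
o=[];A,B=x0.copy(),R0
for k in range(3,20,4):
    X,Q=w[k];r=np.round(Ro.from_matrix(Q@B.T).as_rotvec()/(np.pi/2)/4,3);d=np.round((X-A)/800,3)
    o.append([float(v) for v in np.r_[r,d]]);A=A+800*d;B=Ro.from_rotvec(4*r*np.pi/2).as_matrix()@B
    print(o[-1],round(np.linalg.norm(r)*90,1),'buttz',(A-18.8*B[:,2]-105*B[:,0])[2].round(),A)
E
```

```text
23.85 [-5.4  8.9 98.4 -0.  72.7 -7.8] [481.4 -34.  241.7] 15.78018413219635
[ -1.4  42.9 107.1  88.7  90.7 -60. ] 2.8028172701281078e-14 [590.  332.3 200. ]
[0.039, 0.02, 0.011, -0.013, 0.103, -0.052] 4.1 buttz 192.0 [471.   48.4 200.1]
[0.06, 0.019, 0.009, -0.007, 0.142, -0.03] 5.7 buttz 128.0 [465.4 162.  176.1]
[0.065, 0.009, -0.005, 0.028, 0.124, 0.009] 5.9 buttz 101.0 [487.8 261.2 183.3]
[0.053, -0.001, -0.021, 0.066, 0.07, 0.018] 5.1 buttz 98.0 [540.6 317.2 197.7]
[0.029, -0.003, -0.024, 0.062, 0.019, 0.003] 3.4 buttz 95.0 [590.2 332.4 200.1]
```

Request:
send_rows --targets '[[[0.039, 0.02, 0.011, -0.013, 0.103, -0.052, 1], [0.039, 0.02, 0.011, -0.013, 0.103, -0.052, 1], [0.039, 0.02, 0.011, -0.013, 0.103, -0.052, 1], [0.039, 0.02, 0.011, -0.013, 0.103, -0.052, 1], [0.06, 0.019, 0.009, -0.007, 0.142, -0.03, 1], [0.06, 0.019, 0.009, -0.007, 0.142, -0.03, 1], [0.06, 0.019, 0.009, -0.007, 0.142, -0.03, 1], [0.06, 0.019, 0.009, -0.007, 0.142, -0.03, 1], [0.065, 0.009, -0.005, 0.028, 0.124, 0.009, 1], [0.065, 0.009, -0.005, 0.028, 0.124, 0.009, 1], [0.065, 0.009, -0.005, 0.028, 0.124, 0.009, 1], [0.065, 0.009, -0.005, 0.028, 0.124, 0.009, 1]]]'

```text
time_s: 25.05
ee_pos: [488.3, 261.6, 182.8]
ee_rot: [-167.0, -60.5, 93.2]
force: [-0.7, -0.1, -0.4]
gripper_width: 15.5
gripper_force: 40.0
```

Request:
send_rows --targets '[[[0.053, -0.001, -0.021, 0.066, 0.07, 0.018, 1], [0.053, -0.001, -0.021, 0.066, 0.07, 0.018, 1], [0.053, -0.001, -0.021, 0.066, 0.07, 0.018, 1], [0.053, -0.001, -0.021, 0.066, 0.07, 0.018, 1], [0.029, -0.003, -0.024, 0.062, 0.019, 0.003, 1], [0.029, -0.003, -0.024, 0.062, 0.019, 0.003, 1], [0.029, -0.003, -0.024, 0.062, 0.019, 0.003, 1], [0.029, -0.003, -0.024, 0.062, 0.019, 0.003, 1], [0, 0, 0, 0, 0, 0, 1], [0, 0, 0, 0, 0, 0, 1]]]'

```text
time_s: 26.05
ee_pos: [590.1, 332.3, 199.7]
ee_rot: [-117.6, -89.5, 27.5]
force: [0.2, 0.4, -1.1]
gripper_width: 15.9
gripper_force: 40.0
```

```bash
python3 - <<'E'
from plan import *
np.set_printoptions(precision=3,suppress=True)
s=env.state();R=E('xyz',s["ee_rot"]);G=s["ee_pos"]-18.8*R[:,2]
print(s["time_s"],s["qpos"],'G',G,'butt',G-105*R[:,0],'tip',G+135*R[:,0])
print(Ro.from_matrix(vert(90,1)@R.T).as_rotvec()/(np.pi/2))
I=[]
for n,(u,v) in(("scene",(415,225)),("top",(240,212))):
    im,d=optics.grab_frame(n);C=cam(n)
    I.append(cv2.resize(im[v-75:v+75,u-100:u+100],(400,300)))
    V,U=np.mgrid[:480,:640];i=im.astype(int);m=(i[...,0]>150)&(i[...,1]>110)&(i[...,2]<90);m&=(abs(U-u)<60)&(abs(V-v)<60)
    print(n,'pred butt px',proj(C,[G-105*R[:,0],G-50*R[:,0],[589.6,314,52]]),'yellow',m.sum(),U[m].min(),U[m].max(),V[m].min(),V[m].max())
cv2.imwrite('pics/v4.png',np.hstack(I)[:,:,::-1])
E
```

```text
26.05 [ -1.445  42.824 107.069  88.696  90.509 -59.493] G [590.097 313.485 199.784] butt [589.348 313.094  94.787] tip [591.061 313.987 334.779]
[ 0.002 -0.005  0.001]
scene pred butt px [[419.649 210.176]
 [424.094 194.893]
 [416.899 221.267]] yellow 123 387 435 171 215
top pred butt px [[234.073 210.626]
 [230.563 207.845]
 [236.256 212.462]] yellow 20 225 260 190 219
```

View pics/v4.png

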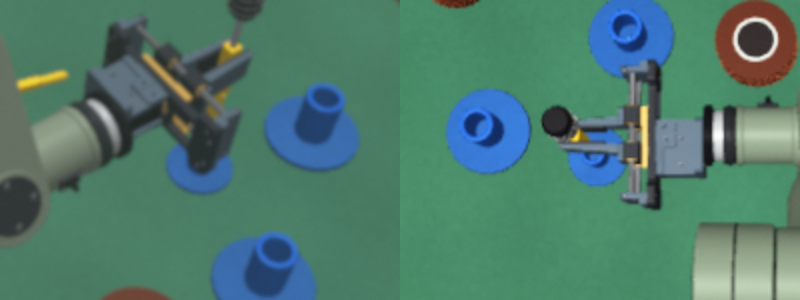

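The crops show the brush upright, bristles up, over the small stand: top view tube near (238,214), with the head at (238,192) leaning with perspective. Lowering in steps.

Request:
send_rows --targets '[[[0.002, -0.005, 0.001, -0.002, 0.004, -0.05, 1], [0, 0, 0, 0, 0, -0.08, 1], [0, 0, 0, 0, 0, -0.05, 1], [0, 0, 0, 0, 0, -0.03, 1], [0, 0, 0, 0, 0, -0.02, 1], [0, 0, 0, 0, 0, -0.02, 1], [0, 0, 0, 0, 0, -0.01, 1], [0, 0, 0, 0, 0, 0, 1]]]'

```text
time_s: 26.95
ee_pos: [590.5, 333.1, 149.5]
ee_rot: [75.2, -89.7, -165.2]
force: [0.1, 0.5, -0.0]
gripper_width: 15.5
gripper_force: 40.0
```

Request:
send_rows --targets '[[[0, 0, 0, 0, 0, -0.015, 1], [0, 0, 0, 0, 0, -0.015, 1], [0, 0, 0, 0, 0, -0.01, 1], [0, 0, 0, 0, 0, 0, 1]]]'

```text
time_s: 27.35
ee_pos: [590.4, 333.0, 141.2]
ee_rot: [75.9, -89.8, -166.0]
force: [-1.0, -0.7, -1.0]
gripper_width: 15.7
gripper_force: 40.0
```

Request:
send_rows --targets '[[[0, 0, 0, 0, 0, -0.02, 1], [0, 0, 0, 0, 0, -0.025, 1], [0, 0, 0, 0, 0, -0.025, 1], [0, 0, 0, 0, 0, -0.025, 1], [0, 0, 0, 0, 0, -0.02, 1], [0, 0, 0, 0, 0, -0.01, 1], [0, 0, 0, 0, 0, 0, 1]]]'

```text
time_s: 28.05
ee_pos: [590.4, 333.0, 116.2]
ee_rot: [74.2, -89.8, -164.3]
force: [0.2, -0.2, -0.2]
gripper_width: 15.4
gripper_force: 40.0
```

Request:
send_rows --targets '[[[0, 0, 0, 0, 0, -0.01, 1], [0, 0, 0, 0, 0, -0.005, 1], [0, 0, 0, 0, 0, 0, 1]]]'

```text
time_s: 28.35
ee_pos: [590.5, 333.0, 113.5]
ee_rot: [76.2, -89.7, -166.2]
force: [-0.1, 0.9, -0.8]
gripper_width: 15.9
gripper_force: 40.0
```

Request:
send_rows --targets '[[[0, 0, 0, 0, 0, -0.008, 1], [0, 0, 0, 0, 0, -0.005, 1], [0, 0, 0, 0, 0, 0, 1], [0, 0, 0, 0, 0, 0, 1]]]'

```text
time_s: 28.75
ee_pos: [590.4, 333.1, 111.0]
ee_rot: [75.0, -89.7, -165.0]
force: [0.5, -0.3, -0.0]
gripper_width: 15.6
gripper_force: 40.0
```

Request:
send_rows --targets '[[[0, 0, 0, 0, 0, -0.006, 1], [0, 0, 0, 0, 0, 0, 1], [0, 0, 0, 0, 0, 0, 1]]]'

```text
time_s: 29.05
ee_pos: [590.5, 333.0, 110.4]
ee_rot: [66.0, -89.7, -156.0]
force: [-0.7, -0.6, 0.7]
gripper_width: 15.5
gripper_force: 40.0
```

Request:
send_rows --targets '[[[0, 0, 0, 0, 0, 0, 0.4], [0, 0, 0, 0, 0, 0, 0], [0, 0, 0, 0, 0, 0, -0.6], [0, 0, 0, 0, 0, 0, -0.6], [0, 0, 0, 0, 0, 0, -0.6], [0, 0, 0, 0, 0, 0, -0.6], [0, 0, 0, 0, 0, 0, -0.6], [0, 0, 0, 0, 0, 0, -0.6], [0, 0, 0, 0, 0, 0, -0.6]]]'

```text
time_s: 29.95
ee_pos: [590.4, 333.1, 109.8]
ee_rot: [76.2, -89.7, -166.2]
force: [-0.6, -0.1, 0.3]
gripper_width: 72.6
gripper_force: 0.0
```

Request:
send_rows --targets '[[[0, 0, 0, 0, -0.05, 0, -0.6], [0, 0, 0, 0, -0.1, 0, -0.6], [0, 0, 0, 0, -0.1, 0, -0.6], [0, 0, 0, 0, -0.1, 0, -0.6], [0, 0, 0, 0, -0.1, 0, -0.6], [0, 0, 0, 0, -0.1, 0.05, -0.6], [0, 0, 0, 0, -0.05, 0.1, -0.6], [0, 0, 0, 0, 0, 0, -0.6], [0, 0, 0, 0, 0, 0, -0.6]]]'

```text
time_s: 30.85
ee_pos: [590.5, 212.6, 139.6]
ee_rot: [87.3, -89.7, -177.3]
force: [0.4, -0.7, 0.1]
gripper_width: 73.1
gripper_force: 0.0
```

```bash
python3 - <<'E'
from plan import *
np.set_printoptions(precision=1,suppress=True)
s=env.state();print(s["time_s"],s["ee_pos"],s["force"],s["qpos"])
I=[]
for n,(u,v) in(("scene",(415,200)),("top",(240,212))):
    im,d=optics.grab_frame(n);C=cam(n); I.append(cv2.resize(im[v-75:v+75,u-100:u+100],(400,300)))
    V,U=np.mgrid[:480,:640];X=world(C,np.c_[U.ravel(),V.ravel()],d.ravel()).reshape(480,640,3)
    i=im.astype(int);m=(d>0)&(np.hypot(X[...,0]-590,X[...,1]-314)<50)&(X[...,2]>170)&(i.max(2)<150)
    print(n,m.sum(),np.percentile(X[m],[2,50,98],0)); y=(d>0)&(np.hypot(X[...,0]-590,X[...,1]-314)<40)&(i[...,0]>150)&(i[...,2]<90); print(np.percentile(X[y],[2,50,98],0))
cv2.imwrite('pics/v5.png',np.hstack(I)[:,:,::-1])
E
```

```text
30.85 [590.5 212.6 139.6] [ 0.4 -0.7  0.1] [-12.9  49.1 105.6  78.4  95.4 -65.6]
scene 437 [[559.9 327.4 175.4]
 [581.2 337.8 222.7]
 [592.  357.5 244.1]]
[[572.6 325.  129.1]
 [583.3 330.4 133.6]
 [589.2 337.7 136.8]]
top 228 [[555.9 326.5 196.2]
 [572.6 339.4 236.9]
 [589.3 360.3 249.2]]
[[573.  312.7  54.8]
 [581.5 327.9 135.2]
 [588.7 335.7 164.3]]
```

View pics/v5.png

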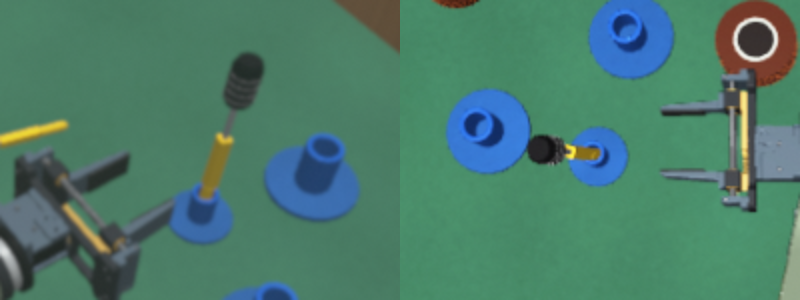

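The brush stands in the small stand, head at top of crop (242,80), leaning about 0.16 rad within the bore's play. Its top is about 245 mm up, so it is seated, and the gripper is clear.

```bash
python3 -c "
from workcell import env
print(env.job_done())"
```

```text
the job is handed in; nothing more can be done
None
```

The job is handed in at about 31 s: I pressed the pot's bottom three times at about 5 N, put the brush down in its rest, took it again and stood it bristles up in the small blue stand, leaning about 0.16 rad by the cameras. I took it again with the same grip and swung the arm the other way, and the hand-in gave no verdict.

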